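# Lock a wheel unit on its test fixture with a T-bolt and check the wheel bearing for play

### The arm

A 7-joint arm with a two-finger parallel gripper is mounted at the origin on the work surface. World frame = base frame: x ahead of the robot, y to its left, z up, the work surface at z = 0. Lengths are in m, angles in rad, forces in N, time in s.
With the tool pointing down it reaches from about 0.4 to 0.875 m from the base axis. Payload 19.3 kg.
Tool frame: the origin (TCP) lies at the very end of the fingers, on their centre line; the grasp point (between the pads) lies 19 mm behind it; z points along the fingers, y is the line along which they close (so a half turn about z gives the same grasp; the last joint's range is limited). The gripper opens to 85 mm and grips with 20 to 120 N. Pads are 22 mm wide; open, the fingers measure 114 mm over their backs; the gripper's body (76 mm by 85 mm) begins 54 mm behind the grasp point. The pads swing forward as they close: fully open they stand 13 mm farther back than shut.
Start: joints at [1.254, 0.521, -0.036, 1.599, 0.021, 1.021, -0.113], TCP at [0.153, -0.606, 0.231] pointing down, gripper open.
Joint ranges: [-2.91, 2.91], [-0.3, 2.13], [-1.5, 1.42], [0.17, 2.43], [-1.26, 4.41], [0.16, 1.93], [-2.52, 2.52]. Speed limits (rad/s): [1.89, 1.89, 2.39, 2.39, 3.01, 3.01, 3.01].

### API

Orientations are given as [roll, pitch, yaw] about the fixed x, y, z axes, in that order (R = Rz(yaw) Ry(pitch) Rx(roll)).
In Python, from workcell import bot gives the robot as it stands.
- The arm moves only by the tool servo_tool, never from a script. Its argument "plan" is a list of rows, each a list of 7 numbers: the finger opening in cm, from 0 to 8.54, then the shift along the tool's x, y, z in cm, then the turn, a rotation vector about the tool's x, y, z in degrees. In form: [[fingers, x, y, z, wx, wy, wz], ...]. A call has 1 to 10 rows; each row is the pose to reach, as a shift and turn from the pose commanded when the call began, along the tool's axes at that moment; what a row does not reach only later rows make up. A row lasts 1/10 s, in which the tool goes at most 50 mm and 8.59 degrees, less where a joint would pass 70% of its speed; a pose out of reach is approached as far as the arm can. A call with a gripper value outside its range is refused whole. The fingers move at their own pace and stop on an object; "force" is the grip in N (left out, the last holds). Time passes only in rows, so rows that repeat a pose let the fingers close. It gives the time, the measured TCP pose, the force, the opening and the grip force at its end, in the units of the state.
- bot.observe(): the state, without advancing time (a new reading comes with each control period).
- bot.grab_frame(name): name is "side" or "top" or "wrist"; returns a dict with "frame" (420x560x3 uint8, blue, green, red), "mtx" (3x3 intrinsics, pixels), "R" (3x3) and "t" (3): a world point X has camera coordinates R X + t; the wrist camera has in their place "T_tool_cam" (4x4, takes a point from camera to tool coordinates, whose origin is the TCP and whose axes are the flange's). Camera axes: x right, y down, z forward; pixel columns grow to the right and rows downward; lengths in m; the calibration is good to about 2 mm. A picture is of the moment at which its call begins: read the wrist's pose just before it. There is no depth.
- bot.job_done(): hands the job in; it is judged then, once.
The state is a dict: "clock": time; "qpos": joint angles; "qd": joint speeds; "joint_efforts": joint torques, N m; "position": TCP position; "tool_rot": TCP orientation; "force": force on the tool from outside, world axes, zero at the start; "moment": the same for the moment, N m; "grip_width": finger opening in m; "finger_force": force on a finger pad.
Only numpy, scipy, OpenCV 4.12 (cv2) and the standard library are available. Lean on these libraries where they do the work, as an engineer would, in place of code of your own. Each camera call takes 0.05 s, during which the arm holds its last target. There are 200 camera calls.

### The job

Lock the wheel unit down on its fixture with the T-bolt from the parking block: pass the T-head down through the slot, press it down against its spring, give it a quarter turn and let it rise into the groove under the plate, then let go. Then check the bearing: rock the top of the wheel along its axle as far as the play lets it, first to the left (as the robot sees it), then to the right. Leave the wheel unit seated between its dowels, the bolt locked and everything else where it was.

Things in the scene. Friction and masses are not known exactly. Their poses are not given: they have to be found in the camera images.
- t_bolt: T-bolt, 124 mm tall, 0.28 kg, upright in one of the two holes of the grey parking block (40 mm high, holes 36 mm wide, 100 mm apart); the pin with a ball knob in the other hole is not needed. Origin: centre of the T-head's underside, z up along the 10 mm shaft. T-head: steel bar 32 mm long (x), 10 mm wide (y), 9 mm high (z 0 to 9 mm)
- handle (a point): centre of the T-bolt's handle, 112 mm above the bolt's origin: a black bar 64 mm long along x (always parallel to the T-head), 14 mm wide along y, 24 mm high. Axes as the bolt
- collar: sprung steel collar on the bolt's shaft: flange 44 mm wide, 6 mm thick, under a 26 mm sleeve 28 mm high. Origin: centre of the flange's underside, 18 mm above the bolt's origin when free. When the flange lands on the wheel unit's foot the bolt can be pressed on down by up to 15 mm: 5 N to start, 11 N at 7 mm, 16 N at 12 mm, 18.5 N at 15 mm
- fixture: fixed aluminium riser under the wheel unit: plate 130 mm (x) by 240 mm (y), 12 mm thick, top 45 mm above the bench, open underneath between end rails. Origin: on the bench under the plate's centre, z up, y pointing to the robot's left within 0.4 rad, from the slot end to the wheel end. Six 16 mm high dowels on it surround the unit's foot
- slot (a point): centre of the fixture's slot at the plate's top face (45 mm above the bench, 8 mm below the top of the unit's foot). The slot goes right through the plate: 36 mm long along x, 13 mm wide along y. Axes as the fixture
- groove (a point): roof centre of the locking groove under the plate, straight below the slot, 37 mm above the bench: the groove runs along y across the slot, 40 mm long, 16 mm wide, 4 mm deep. Locked, the T-head lies in it along y with the bolt's origin 28 mm above the bench. To turn (either way), press until the origin is below 23 mm; the spring bottoms out at 20 mm
- wheel_unit: loose wheel unit, 1.06 kg, on the fixture between the dowels (1 mm play): foot 90 mm (x) by 200 mm (y), 8 mm thick, with a slot 40 by 18 mm over the fixture's slot; upright fork with cheeks 50 mm apart outside, ending 121 mm above the bench; rubber-tyred wheel, 90 mm in diameter, 28 mm thick. Origin: centre of the foot's underside; axes as the fixture
- axle (a point): middle of the wheel's axle, 103 mm above the bench, 113 mm from the slot along the unit's y, which is the axle's direction. Axes as the unit
- rim_top (a point): topmost point of the tyre, midway across its width, 45 mm above the axle (148 mm above the bench); it leans with the play but does not turn with the wheel
- wheel_play (a joint): lean of the wheel on its worn bearing, about a line through the axle's middle and along the unit's x, rad: 0 upright, positive = top leaning to the unit's +y (the robot's left, away from the bolt), negative = to the right; solid stops at +0.08 and -0.08 (3.6 mm at the top). It stays where left; about 1 N at the top moves it
Not all that is in view belongs to the job. Leave any red look-alike of the wheel_unit alone.

How it is judged:
On the way, in this order (a step that is already met when the one before it is completed fails the run):
1. the T-head is in the fixture's slot, below the plate's top face (z of t_bolt in the frame of fixture below 0.038 m and horizontal distance between t_bolt and slot below 0.006 m), for 0.05 s.
2. the bolt is locked and let go: T-head lying across the slot, up in the groove under the plate (z of t_bolt in the frame of fixture between 0.0262 and 0.03 m and horizontal distance between t_bolt and slot below 0.006 m and angle between the x axis of t_bolt and the y axis of fixture, either way round below 0.3 rad and contact force between the fingers and t_bolt below 0.2 N), for 0.2 s.
3. with the bolt locked, the wheel is rocked to the left to the end of its play (0.055 rad or more) (value of joint wheel_play above 0.055 rad and angle between the x axis of t_bolt and the y axis of fixture, either way round below 0.3 rad), for 0.05 s.
4. then the wheel is rocked to the right to the end of its play (-0.055 rad or less) (value of joint wheel_play below -0.055 rad and angle between the x axis of t_bolt and the y axis of fixture, either way round below 0.3 rad), for 0.05 s.
At the end, for the whole second after the job is handed in: The T-bolt is locked and at rest: T-head across the slot (within 0.3 rad), in the groove (its underside 26.2 to 30 mm above the bench), within 6 mm of the slot's centre; the wheel unit sits flat and still, within 8 mm of where it stood (z of t_bolt in the frame of fixture between 0.0262 and 0.03 m and horizontal distance between t_bolt and slot below 0.006 m and angle between the x axis of t_bolt and the y axis of fixture, either way round below 0.3 rad and linear speed of each of t_bolt, wheel_unit below 0.02 m/s and distance of wheel_unit from where it was at the start of the episode below 0.008 m and angle between wheel_unit's own z axis and vertical below 0.05 rad); the robot touches nothing.
It fails at once if the wheel unit is pushed off its seat (moved over 12 mm or tipped over 0.15 rad) (distance of wheel_unit from where it was at the start of the episode above 0.012 m or angle between wheel_unit's own z axis and vertical above 0.15 rad).
It fails at once if a bystander is moved over 30 mm (distance of any of plain_pin, screwdriver, spanner, oil, spare_wheel, tape, gauge from where it was at the start of the episode above 0.03 m).
It also fails if it takes over 61 s, if anything falls off the work surface, if the arm or the gripper's body presses on something with over 40 N, if the wrist force passes 120 N, or if a joint passes its speed limit or range.

## Working session

There is one attempt and no reset: what is moved stays moved. The work goes in short steps, Python scripts to look and compute and a tool call to move; the robot and the scene stay as the last step left them, time stands still between calls to the robot, and variables do not carry over. Pictures are saved under pics/ and viewed, at most 10 in all, crops included, and the job is handed in when it is done.

Besides the shell and the picture viewer there is one more tool, called after "Request:" in YAML: its name, and indented under it one key for each argument. servo_tool: Moves the arm, as the interface text tells. Its arguments: {"type":"object","properties":{"plan":{"type":"array","items":{"type":"array","items":{"type":"number"}}},"force":{"type":"number"}},"required":["plan"]}

```bash
mkdir -p pics
cat > h.py <<'E'
import numpy as np, cv2, pickle
from workcell import bot
from scipy.spatial.transform import Rotation as Ro
def snap(name,fn):
    s=bot.observe(); f=bot.grab_frame(name); cv2.imwrite('pics/'+fn+'.png',f['frame'])
    K=np.array(f['mtx'])
    if 'R' in f: R,t=np.array(f['R']),np.array(f['t']).ravel()
    else:
        T=np.array(f['T_tool_cam']); W=np.eye(4); W[:3,:3]=Ro.from_euler('xyz',s['tool_rot']).as_matrix(); W[:3,3]=s['position']
        C=np.linalg.inv(W@T); R,t=C[:3,:3],C[:3,3]
    pickle.dump((K,R,t),open('pics/'+fn+'.pkl','wb')); return f['frame'],K,R,t
def cal(fn): return pickle.load(open('pics/'+fn+'.pkl','rb'))
def atz(fn,uv,z):
    K,R,t=cal(fn); d=R.T@np.linalg.solve(K,[uv[0],uv[1],1]); c=-R.T@t
    return c+d*(z-c[2])/d[2]
def proj(fn,X):
    K,R,t=cal(fn); p=(R@np.atleast_2d(X).T).T+t; p=p@K.T; return p[:,:2]/p[:,2:]
def tri(l):
    A=[];b=[]
    for fn,uv in l:
        K,R,t=cal(fn); d=R.T@np.linalg.solve(K,[uv[0],uv[1],1]); d/=np.linalg.norm(d); P=np.eye(3)-np.outer(d,d); A.append(P); b.append(P@(-R.T@t))
    return np.linalg.lstsq(np.vstack(A),np.hstack(b),rcond=None)[0]
E
python3 - <<'E'
from h import *
s=bot.observe(); print({k:np.round(v,3) for k,v in s.items()})
for n in('top','side'):
    f,K,R,t=snap(n,n+'0'); print(n,-R.T@t,R[2])
E
```

```text
{'clock': np.float64(0.0), 'qpos': array([ 1.254,  0.522, -0.036,  1.6  ,  0.021,  1.021, -0.113]), 'qd': array([-0.001, -0.001,  0.   , -0.   , -0.001, -0.002, -0.001]), 'joint_efforts': array([-0.0000e+00, -9.2712e+01,  1.9790e+00, -3.6994e+01,  1.8000e-02,
        8.0000e-03,  0.0000e+00]), 'position': array([ 0.153, -0.606,  0.231]), 'tool_rot': array([-3.14 ,  0.   ,  0.247]), 'force': array([ 0.4  ,  0.769, -0.535]), 'moment': array([ 0.059,  0.012, -0.061]), 'finger_force': np.float64(0.0), 'grip_width': np.float64(0.085)}
top [ 0.40588029 -0.01343294  1.1677736 ] [ 0.05899726  0.01041217 -0.99820384]
side [ 0.41396568 -0.66316675  0.49412077] [ 0.07817073  0.86947728 -0.4877485 ]
```

View pics/top0.png

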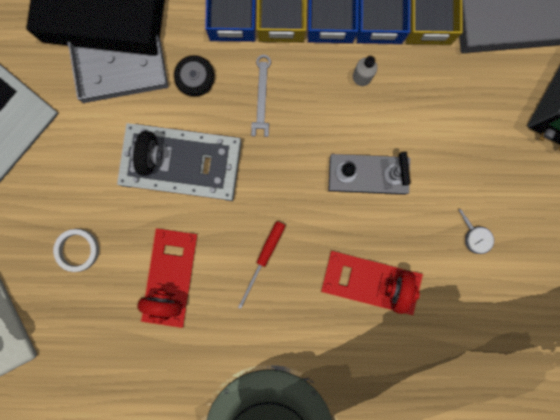

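View pics/side0.png

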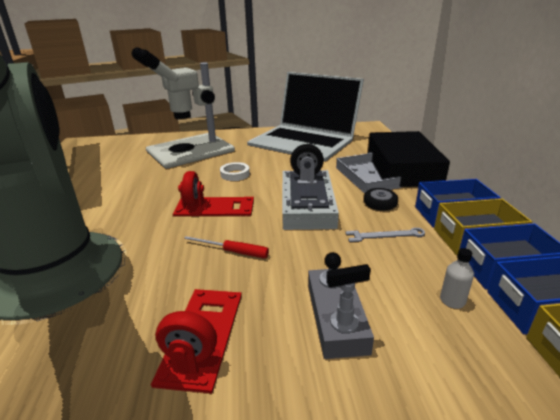

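Candidates in the top picture: the bolt could be the bar-handled piece at (400,170) or the ball-knob pin at (347,170). The unit could be the grey one on the riser at (180,161) or the red ones at (170,277) and (373,283). I choose the bar handle and the grey unit, and check both in one crop.

Run:
```python
from h import *
f=cv2.imread('pics/top0.png')
a=cv2.resize(f[115:210,110:250],None,fx=5.7,fy=3,interpolation=cv2.INTER_CUBIC)
a=cv2.resize(f[118:208,112:248],(800,530)) [:, :]
b=f[140:205,320:420]
s=cv2.imread('pics/side0.png')[240:365,300:390]
A=cv2.resize(f[118:208,112:248],(544,360),interpolation=cv2.INTER_CUBIC)  #x4
B=cv2.resize(b,(300,195),interpolation=cv2.INTER_CUBIC) #x3
S=cv2.resize(s,(252,350),interpolation=cv2.INTER_CUBIC) #x2.8
o=np.zeros((600,800,3),np.uint8); o[:360,:544]=A; o[370:565,:300]=B; o[:350,548:]=S
s2=cv2.imread('pics/side0.png')[140:232,270:345]; S2=cv2.resize(s2,(188,230),interpolation=cv2.INTER_CUBIC); o[365:595,320:508]=S2
cv2.imwrite('pics/crop1.png',o)
```

```text
(no output)
```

View pics/crop1.png

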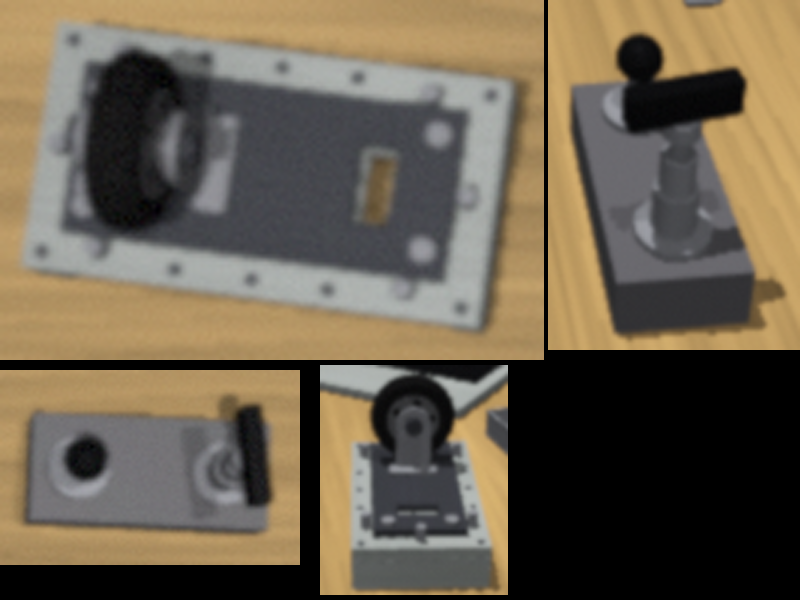

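The crop confirms both choices. The T-bolt's bar handle is at top pixel (405,168.7) and side pixel (349,275). The plate corners and the slot of the grey unit are clear.

Run:
```python
from h import *
A=lambda u,v:(112+u/4,118+v/4); B=lambda u,v:(320+u/3,140+(v-370)/3)
print('handle tri',tri([('top0',B(255,456)),('side0',(348.9,275))]), atz('top0',B(255,456),.144))
e=[atz('top0',B(*p),.146) for p in((248,407),(262,505))]; print('handle dir',np.degrees(np.arctan2(*(e[0]-e[1])[1::-1])),e[0]-e[1])
c=[atz('top0',A(*p),.045) for p in((60,22),(515,80),(487,328),(22,268))]
print(np.round(c,4)); print('centre',np.mean(c,0))
y=(c[0]+c[3]-c[1]-c[2]); th=np.degrees(np.arctan2(y[1],y[0]))-90; print('fix yaw',th)
x=(c[0]+c[1]-c[3]-c[2]);print(np.degrees(np.arctan2(x[1],x[0])))
print('slot',atz('top0',A(378,187),.045),'fl',atz('top0',B(222,472),.043))
print('blk',[np.round(atz('top0',B(*p),.04),3) for p in((33,413),(268,425),(266,530),(27,522))])
f=bot.grab_frame('wrist');print(f['T_tool_cam'])
```

```text
handle tri [ 0.54922326 -0.25016432  0.1362961 ] [ 0.54645957 -0.24803535  0.144     ]
handle dir 8.412116104226914 [0.06169659 0.00912389 0.        ]
[[0.6441 0.309  0.045 ]
 [0.6179 0.0706 0.045 ]
 [0.4882 0.082  0.045 ]
 [0.5148 0.3241 0.045 ]]
centre [0.56623387 0.19644748 0.045     ]
fix yaw -6.265053720993592
-5.848989547953245
slot [0.5605052  0.14044076 0.045     ] fl [ 0.54878755 -0.24851802  0.043     ]
blk [array([ 0.588, -0.118,  0.04 ]), array([ 0.583, -0.281,  0.04 ]), array([ 0.509, -0.28 ,  0.04 ]), array([ 0.512, -0.115,  0.04 ])]
[[-2.75513145e-04 -9.61551541e-01 -2.74624393e-01  6.89086363e-02]
 [ 9.99998954e-01 -6.54928895e-04  1.28988917e-03 -4.85772033e-04]
 [-1.42015437e-03 -2.74623751e-01  9.61550716e-01 -1.43008707e-01]
 [ 0.00000000e+00  0.00000000e+00  0.00000000e+00  1.00000000e+00]]
```

```bash
cat >> h.py <<'E'
def go(x,y,z,yaw):
    s=bot.observe(); R=Ro.from_euler('xyz',s['tool_rot']); G=Ro.from_euler('xyz',[np.pi,0,np.radians(yaw)])
    print('shift cm',np.round(R.inv().apply(np.array([x,y,z])-s['position'])*100,2),'turn',np.round((R.inv()*G).as_rotvec(degrees=True),1),'q',np.round(s['qpos'],2),'t',s['clock'])
E
python3 -c "
from h import *
go(.549,-.249,.231,8.4)"
```

```text
shift cm [ 47.16 -24.92   0.  ] turn [-0.1  0.   5.7] q [ 1.25  0.52 -0.04  1.6   0.02  1.02 -0.11] t 0.15
```

Request:
servo_tool:
  plan:
    - [8.5, 4, -2, 0, 0, 0, 1]
    - [8.5, 8, -4, 0, 0, 0, 2]
    - [8.5, 12, -6, 0, 0, 0, 3]
    - [8.5, 16, -8, 0, 0, 0, 4]
    - [8.5, 20, -10, 0, 0, 0, 5]
    - [8.5, 24, -12, 0, 0, 0, 5.7]
    - [8.5, 28, -15, 0, 0, 0, 5.7]
    - [8.5, 33, -17, 0, 0, 0, 5.7]
    - [8.5, 37, -19, 0, 0, 0, 5.7]
    - [8.5, 41, -22, 0, 0, 0, 5.7]

```text
clock: 1.15
position: [0.498, -0.2915, 0.2311]
tool_rot: [3.141, -0.0, 0.147]
force: [1.3, -0.3, 1.0]
grip_width: 0.0851
finger_force: 0.0
```

Request:
servo_tool:
  plan:
    - [8.5, 0, 0, 0, 0, 0, 0]
    - [8.5, 0, 0, 0, 0, 0, 0]
    - [8.5, 0, 0, 0, 0, 0, 0]

```text
clock: 1.45
position: [0.4957, -0.2935, 0.2312]
tool_rot: [3.141, 0.001, 0.146]
force: [-0.9, -0.4, 0.5]
grip_width: 0.0851
finger_force: 0.0
```

```bash
python3 -c "
from h import *
go(.549,-.249,.231,8.4)"
```

```text
shift cm [ 5.92 -3.63  0.01] turn [ 0.  0. -0.] q [ 0.52  0.45 -0.12  1.73  0.06  0.97 -1.05] t 1.45
```

Request:
servo_tool:
  plan:
    - [8.5, 3, -1.8, 0, 0, 0, 0]
    - [8.5, 5.9, -3.6, 0, 0, 0, 0]
    - [8.5, 5.9, -3.6, 0, 0, 0, 0]
    - [8.5, 5.9, -3.6, 0, 0, 0, 0]

```text
clock: 1.85
position: [0.5491, -0.2491, 0.2311]
tool_rot: [3.141, 0.001, 0.146]
force: [-0.5, -0.2, -0.2]
grip_width: 0.085
finger_force: 0.0
```

```bash
python3 -c "
from h import *
snap('wrist','w1'); go(.549,-.249,.231,8.4); print(proj('w1',[[.549,-.249,.146],[.549,-.249,.046]]))"
```

```text
shift cm [ 0.05 -0.07  0.02] turn [ 0.   0.  -0.1] q [ 0.42  0.49 -0.13  1.66  0.07  1.   -1.16] t 1.9
[[277.12904702 215.44194361]
 [276.99874676 185.77987458]]
```

View pics/w1.png

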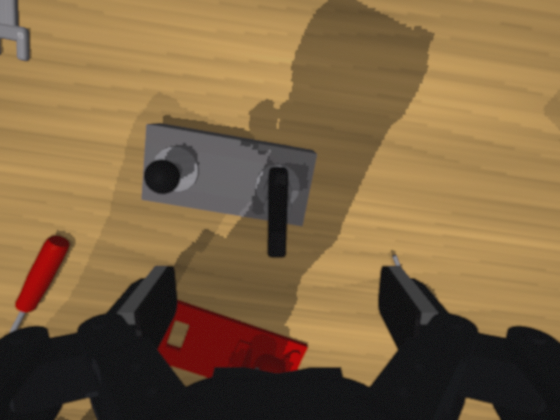

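The handle's top face runs from (278,168) to (277,257) in the wrist view. It is nearly centred between the fingers and parallel to tool x.

```bash
python3 -c "
from h import *
a,b=atz('w1',(278.3,169),.146),atz('w1',(277,256),.146)
d=a-b; print(a,b,(a+b)/2,np.linalg.norm(d),np.degrees(np.arctan2(d[1],d[0])))
m=(a+b)/2; go(m[0],m[1],.115,8.4)
"
```

```text
[ 0.5812582 -0.2450438  0.146    ] [ 0.51879293 -0.25335291  0.146     ] [ 0.55002557 -0.24919836  0.146     ] 0.06301548148903685 7.576987407798803
shift cm [ 0.15 -0.04 11.62] turn [ 0.   0.  -0.1] q [ 0.42  0.49 -0.13  1.66  0.07  1.   -1.16] t 1.9
```

Request:
servo_tool:
  plan:
    - [8.5, 0.1, 0, 3, 0, 0, 0.8]
    - [8.5, 0.1, 0, 6, 0, 0, 0.8]
    - [8.5, 0.1, 0, 9, 0, 0, 0.8]
    - [8.5, 0.1, 0, 11.6, 0, 0, 0.8]
    - [4, 0.1, 0, 11.6, 0, 0, 0.8]
    - [0, 0.1, 0, 11.6, 0, 0, 0.8]
    - [0, 0.1, 0, 11.6, 0, 0, 0.8]
    - [0, 0.1, 0, 11.6, 0, 0, 0.8]
    - [0, 0.1, 0, 11.6, 0, 0, 0.8]
    - [0, 0.1, 0, 11.6, 0, 0, 0.8]
  force: 70

```text
clock: 2.9
position: [0.551, -0.2486, 0.1161]
tool_rot: [3.141, -0.001, 0.133]
force: [0.1, -1.6, 3.2]
grip_width: 0.0177
finger_force: 68.3
```

Request:
servo_tool:
  plan:
    - [0, 0, 0, 0, 0, 0, 0]
    - [0, 0, 0, -3, 0, 0, 0]
    - [0, 0, 0, -7, 0, 0, 0]
    - [0, 0, 0, -11, 0, 0, 0]
    - [0, 0, 0, -13.5, 0, 0, 0]
    - [0, 0, 0, -13.5, 0, 0, 0]

```text
clock: 3.5
position: [0.5517, -0.2484, 0.2536]
tool_rot: [3.14, -0.004, 0.133]
force: [0.1, 0.2, -2.9]
grip_width: 0.0183
finger_force: 69.0
```

```bash
python3 -c "
from h import *
go(.5605,.14,.25,-6)"
```

```text
shift cm [  6.04 -38.38   0.31] turn [ 0.1 -0.2 13.6] q [ 0.41  0.47 -0.13  1.63  0.07  1.04 -1.17] t 3.5
```

Request:
servo_tool:
  plan:
    - [0, 0.6, -3.8, 0, 0, 0, 1.4]
    - [0, 1.4, -8.6, 0, 0, 0, 3]
    - [0, 2.1, -13.4, 0, 0, 0, 5]
    - [0, 2.8, -18, 0, 0, 0, 7]
    - [0, 3.6, -23, 0, 0, 0, 8.5]
    - [0, 4.3, -27.5, 0, 0, 0, 10]
    - [0, 5.1, -32, 0, 0, 0, 12]
    - [0, 5.7, -36, 0, 0, 0, 13.6]
    - [0, 6, -38.4, 0, 0, 0, 13.6]
    - [0, 6, -38.4, 0, 0, 0, 13.6]

```text
clock: 4.5
position: [0.5577, 0.1447, 0.2489]
tool_rot: [-3.141, 0.002, -0.099]
force: [-0.6, -0.6, -2.6]
grip_width: 0.0177
finger_force: 69.1
```

Request:
servo_tool:
  plan:
    - [0, 0, 0, 0, 0, 0, 0]
    - [0, 0, 0, 0, 0, 0, 0]

```text
clock: 4.7
position: [0.5588, 0.1392, 0.2496]
tool_rot: [3.141, 0.001, -0.105]
force: [0.6, -0.1, -2.3]
grip_width: 0.0176
finger_force: 69.1
```

```bash
python3 -c "
from h import *
s,*_=snap('side','side1');w,*_=snap('wrist','w2'); go(.5605,.14,.25,-6)
S=cv2.resize(s[50:250,240:380],None,fx=3,fy=3,interpolation=cv2.INTER_CUBIC)
W=w[40:320,100:460]
o=np.zeros((600,800,3),np.uint8);o[:,:420]=S;o[:280,425:785]=W
cv2.imwrite('pics/crop2.png',o)"
```

```text
shift cm [ 0.14 -0.09  0.  ] turn [ 0.  0. -0.] q [-0.22  0.43 -0.18  1.7   0.09  1.02 -2.1 ] t 4.8
```

View pics/crop2.png

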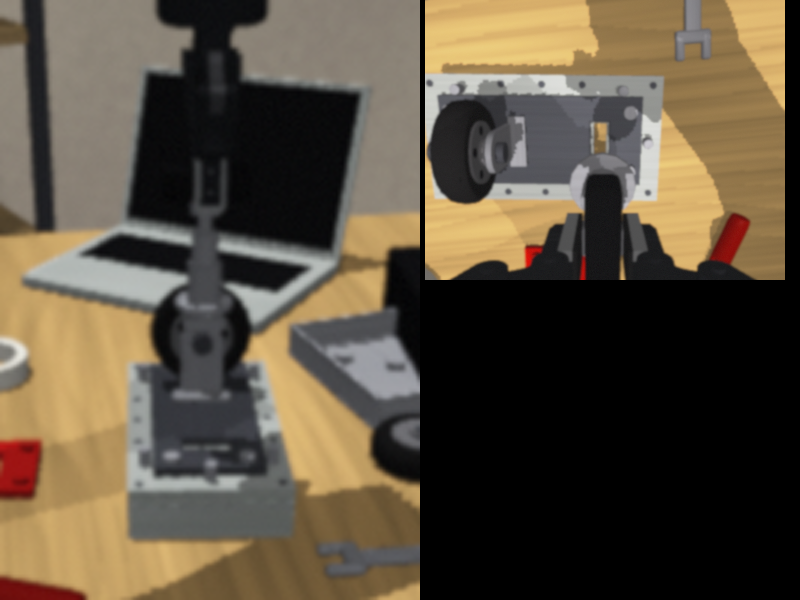

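The wrist view shows the slot opening at about pixel (275,178), half hidden by the collar. I step 6 cm right for a clear view of it.

Request:
servo_tool:
  plan:
    - [0, 0, 3, 0, 0, 0, 0]
    - [0, 0, 6, 0, 0, 0, 0]
    - [0, 0, 6, 0, 0, 0, 0]
    - [0, 0, 6, 0, 0, 0, 0]

```text
clock: 5.2
position: [0.5528, 0.0796, 0.2504]
tool_rot: [-3.142, -0.0, -0.106]
force: [0.2, 0.1, -3.1]
grip_width: 0.0179
finger_force: 69.2
```

```bash
python3 -c "
from h import *
s,*_=snap('side','side2');w,*_=snap('wrist','w3'); st=bot.observe(); p=st['position']; print(p,st['tool_rot'])
R=Ro.from_euler('xyz',st['tool_rot'])
ks=[(0,-.019),(0,.006),(0,.0572),(0,.0862),(.016,.0902),(-.016,.0902),(0,.094)]
P=np.array([p+R.apply([a,0,b]) for a,b in ks]); q=proj('side2',P); print(q.round(1)); 
u0,v0=[int(x) for x in q[2]-[40,50]]; 
S=cv2.resize(s[v0:v0+100,u0:u0+66],None,fx=6,fy=6,interpolation=cv2.INTER_CUBIC)
for x,y in (q-[u0,v0]+.5)*6: cv2.circle(S,(int(x),int(y)),2,(0,0,255),-1)
W=cv2.resize(w[110:230,120:340],None,fx=1.8*1,fy=1.8,interpolation=cv2.INTER_CUBIC)
print(proj('w3',[[.5605,.14,.045]]),u0,v0)
o=np.zeros((600,800,3),np.uint8);o[:600,:396]=S;o[:W.shape[0],400:400+W.shape[1]]=W[:,:400]
u,v=[int(x) for x in proj('w3',[[.5605,.14,.045]])[0]]
Z=cv2.resize(w[v-35:v+35,u-35:u+35],(380,380),interpolation=cv2.INTER_CUBIC); o[220:600,400:780]=Z; print('zoom origin',u-35,v-35,380/70)
cv2.imwrite('pics/crop3.png',o)"
```

```text
[0.55285068 0.08102746 0.25035867] [-3.14119501e+00 -1.30066347e-04 -1.04027128e-01]
[[310.9 117.7]
 [310.6 129.7]
 [310.2 153. ]
 [309.9 165.6]
 [317.3 167.1]
 [302.5 167.4]
 [309.8 168.9]]
[[218.95852162 180.54811987]] 270 103
zoom origin 183 145 5.428571428571429
```

View pics/crop3.png

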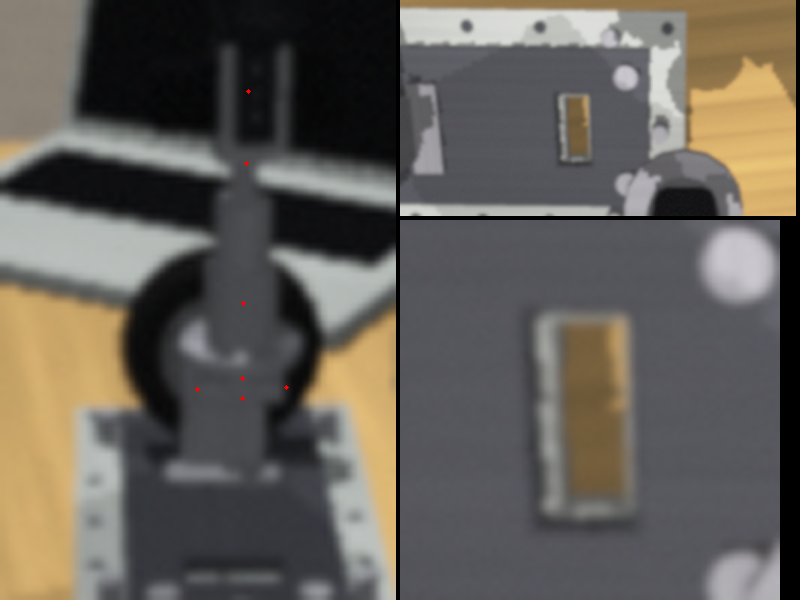

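```bash
python3 -c "
from h import *
Rz=Ro.from_euler('z',-6.1,degrees=True)
def z(P): return ((proj('w3',P)-[183,145]+.5)*5.4286+[400,220]).round(0).astype(int).tolist()
c=np.array([.5605,.14,0])
for L,W,h in((.036,.013,.045),(.036,.013,.033),(.040,.018,.053)):
    print(h,z([c+Rz.apply([a*L/2,b*W/2,h]) for a,b in((1,1),(1,-1),(-1,-1),(-1,1))]))
f=lambda u,v:((u-400)/5.4286+183-.5,(v-220)/5.4286+145-.5)
for uv,h in(((585,415),.053),):
    print(atz('w3',f(*uv),h))
print(z([c+[0.001,0,.045],c+[0,.001,.045],c+[0,0,.045]]))
"
```

```text
0.045 [[559, 321], [628, 321], [636, 508], [568, 508]]
0.033 [[570, 312], [637, 312], [644, 493], [579, 493]]
0.053 [[537, 316], [635, 316], [643, 528], [548, 528]]
[0.56227599 0.14083813 0.053     ]
[[597, 411], [593, 416], [598, 416]]
```

The slot measures about (0.561, 0.1408) in the zoom. The bolt hangs straight in the grip, with its flange where I predicted it.

```bash
python3 -c "
from h import *
go(.562,.1407,.155,-6.1)"
```

```text
shift cm [ 0.29 -6.03  9.54] turn [-0.  -0.   0.1] q [-0.13  0.4  -0.17  1.75  0.08  1.   -2.  ] t 5.3
```

Request:
servo_tool:
  plan:
    - [0, 0.2, -3, 0, 0, 0, 0]
    - [0, 0.3, -6, 0, 0, 0, 0]
    - [0, 0.3, -6, 3, 0, 0, 0]
    - [0, 0.3, -6, 6, 0, 0, 0]
    - [0, 0.3, -6, 8.5, 0, 0, 0]
    - [0, 0.3, -6, 9.5, 0, 0, 0]
    - [0, 0.3, -6, 9.5, 0, 0, 0]
    - [0, 0.3, -6, 9.5, 0, 0, 0]

```text
clock: 6.1
position: [0.5625, 0.1405, 0.1563]
tool_rot: [-3.141, -0.001, -0.104]
force: [0.3, -0.4, -2.6]
grip_width: 0.0177
finger_force: 69.3
```

```bash
python3 -c "
from h import *
go(.562,.1407,.133,-6.1); st=bot.observe(); print(st['position'],st['force'],st['moment'])
s,*_=snap('side','side3');w,*_=snap('wrist','w4')
o=np.zeros((600,800,3),np.uint8)
q=proj('side3',[[.562,.1407,.06]])[0].astype(int);
o[:600,:396]=cv2.resize(s[q[1]-70:q[1]+30,q[0]-33:q[0]+33],(396,600),interpolation=cv2.INTER_CUBIC)
o[:400,400:800]=cv2.resize(w[100:240,210:350],(400,400),interpolation=cv2.INTER_CUBIC)
cv2.imwrite('pics/crop4.png',o)"
```

```text
shift cm [-0.05 -0.01  2.33] turn [-0.  -0.1  0.2] q [-0.23  0.54 -0.17  1.79  0.12  0.82 -2.13] t 6.1
[0.56249724 0.14053428 0.1562969 ] [ 0.3418123  -0.40639684 -2.62680585] [-0.02454893 -0.00035948 -0.0047844 ]
```

View pics/crop4.png

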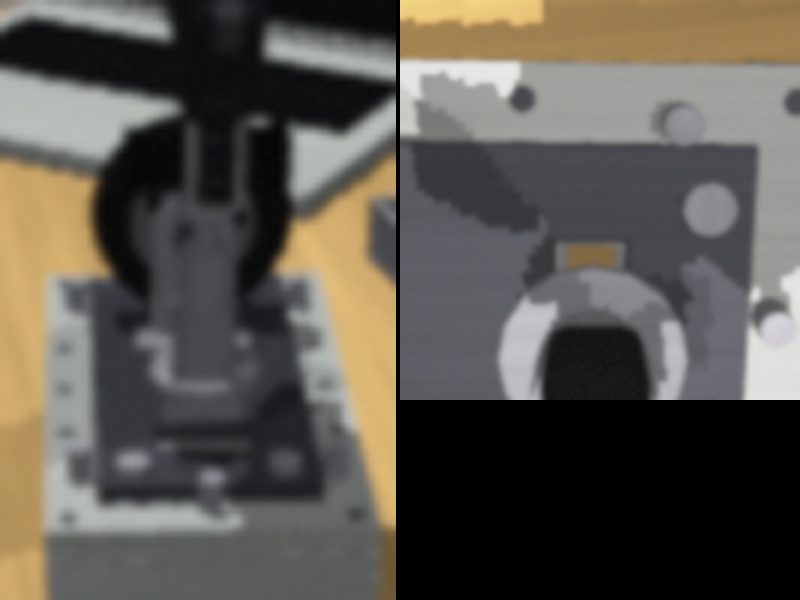

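The head is lined up with the slot. Both are centred at x≈203 in the side crop, and at x≈592 in the wrist crop. I go down.

Request:
servo_tool:
  plan:
    - [0, 0, 0, 0.6, 0, 0, 0]
    - [0, 0, 0, 1.2, 0, 0, 0]
    - [0, 0, 0, 1.6, 0, 0, 0]
    - [0, 0, 0, 2.0, 0, 0, 0]
    - [0, 0, 0, 2.3, 0, 0, 0]
    - [0, 0, 0, 2.3, 0, 0, 0]

```text
clock: 6.8
position: [0.5618, 0.14, 0.1318]
tool_rot: [3.141, 0.001, -0.104]
force: [0.4, -0.2, -2.4]
grip_width: 0.0181
finger_force: 69.3
```

Request:
servo_tool:
  plan:
    - [0, 0, 0, 0.4, 0, 0, 0]
    - [0, 0, 0, 0.8, 0, 0, 0]
    - [0, 0, 0, 1.2, 0, 0, 0]
    - [0, 0, 0, 1.5, 0, 0, 0]
    - [0, 0, 0, 1.6, 0, 0, 0]
    - [0, 0, 0, 1.6, 0, 0, 0]

```text
clock: 7.4
position: [0.5626, 0.1403, 0.117]
tool_rot: [-3.141, -0.001, -0.104]
force: [-2.6, -1.4, 14.7]
grip_width: 0.0181
finger_force: 71.2
```

The net press of about 17.4 N puts the origin near 21.5 mm. I turn −90° about tool z, since joint 7 has no room the other way.

Request:
servo_tool:
  plan:
    - [0, 0, 0, 0.05, 0, 0, -4]
    - [0, 0, 0, 0.05, 0, 0, -12]
    - [0, 0, 0, 0.05, 0, 0, -20]
    - [0, 0, 0, 0.05, 0, 0, -28]
    - [0, 0, 0, 0.05, 0, 0, -36]
    - [0, 0, 0, 0.05, 0, 0, -44]
    - [0, 0, 0, 0.05, 0, 0, -52]
    - [0, 0, 0, 0.05, 0, 0, -60]
    - [0, 0, 0, 0.05, 0, 0, -68]
    - [0, 0, 0, 0.05, 0, 0, -76]

```text
clock: 8.4
position: [0.5627, 0.1412, 0.1169]
tool_rot: [3.14, -0.002, 1.228]
force: [-2.4, 3.6, 15.0]
grip_width: 0.0174
finger_force: 71.2
```

```bash
python3 -c "
from h import *
s=bot.observe();print(s['force'],s['moment'],s['position'])
go(.5622,.1405,.1165,83.9)"
```

```text
[-2.44730531  3.6082473  14.98941101] [ 0.68433127  0.73385458 -0.11817448] [0.56274496 0.14124595 0.1169258 ]
shift cm [-0.09 -0.03  0.04] turn [  0.1  -0.1 -13.5] q [ 0.01  0.64 -0.51  1.8   0.41  0.81 -1.05] t 8.4
```

Request:
servo_tool:
  plan:
    - [0, 0, 0, 0, 0, 0, -7]
    - [0, 0, 0, 0, 0, 0, -13.5]
    - [0, 0, 0, 0, 0, 0, -14]
    - [0, 0, 0, -0.3, 0, 0, -14]
    - [0, 0, 0, -0.6, 0, 0, -14]
    - [0, 0, 0, -0.6, 0, 0, -14]

```text
clock: 9.0
position: [0.5626, 0.141, 0.1228]
tool_rot: [3.14, -0.002, 1.467]
force: [-2.0, 2.2, 11.5]
grip_width: 0.0178
finger_force: 70.6
```

Request:
servo_tool:
  plan:
    - [1.5, 0, 0, -0.1, 0, 0, 0]
    - [4, 0, 0, -0.1, 0, 0, 0]
    - [6, 0, 0, -0.1, 0, 0, 0]
    - [7, 0, 0, -0.1, 0, 0, 0]
    - [7, 0, 0, -0.1, 0, 0, 0]
    - [7, 0, 0, -4, 0, 0, 0]
    - [7, 0, 0, -8, 0, 0, 0]
    - [7, 0, 0, -12, 0, 0, 0]
    - [7, 0, 0, -12, 0, 0, 0]

```text
clock: 9.9
position: [0.5638, 0.1409, 0.2468]
tool_rot: [3.135, -0.002, 1.466]
force: [-0.4, 0.1, -0.9]
grip_width: 0.0702
finger_force: 0.0
```

```bash
python3 -c "
from h import *
st=bot.observe(); print(st['position'],st['tool_rot'],st['force'],st['qpos'])
s,*_=snap('side','side4');w,*_=snap('wrist','w5');t,*_=snap('top','top1')
o=np.zeros((600,800,3),np.uint8)
q=proj('side4',[[.562,.1407,.09]])[0].astype(int);print(q)
o[:600,:396]=cv2.resize(s[q[1]-50:q[1]+50,q[0]-33:q[0]+33],(396,600),interpolation=cv2.INTER_CUBIC)
o[:300,400:800]=cv2.resize(w,(400,300),interpolation=cv2.INTER_AREA)
o[300:600,400:800]=cv2.resize(t[105:205,112:246],(400,300),interpolation=cv2.INTER_CUBIC)
cv2.imwrite('pics/crop5.png',o)"
```

```text
[0.56378989 0.14091777 0.24677333] [ 3.13505935e+00 -2.34870554e-03  1.46647937e+00] [-0.40219011  0.14073947 -0.86505847] [ 0.10741018  0.49596976 -0.6449694   1.68420172  0.33470969  1.06673944
 -0.74583998]
[308 183]
```

View pics/crop5.png

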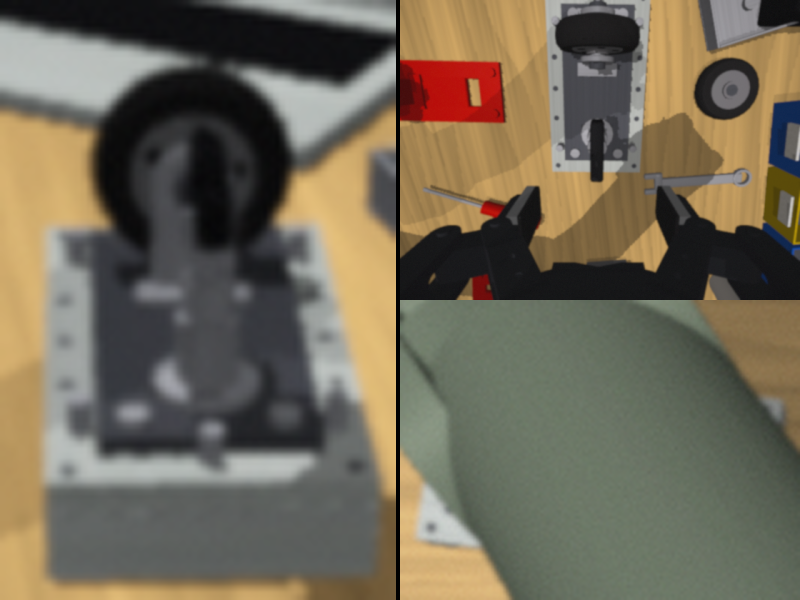

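The handle now lies along the fixture's y, with the unit seated. Next I rock the wheel with closed fingers, first from its right side, moving along tool x (which is fixture y).

```bash
python3 -c "
from h import *
h=[[.5576,.1089,.128],[.5576,.1089,.152],[.5644,.1725,.152]]
print(((proj('side4',h)-[308-33,183-50])*6).round())
go(.568,.2085,.132,84)"
```

```text
[[207. 253.]
 [208. 195.]
 [197. 131.]]
shift cm [ 6.91 -0.1  10.94] turn [-0.  0.  0.] q [ 0.11  0.5  -0.64  1.69  0.34  1.06 -0.75] t 10.05
```

The predicted handle rows of 131–253 match the view, so the bolt is locked.

Request:
servo_tool:
  plan:
    - [0, 3.5, -0.1, 0, 0, 0, 0]
    - [0, 6.9, -0.1, 0, 0, 0, 0]
    - [0, 6.9, -0.1, 0, 0, 0, 0]
    - [0, 6.9, -0.1, 4, 0, 0, 0]
    - [0, 6.9, -0.1, 8, 0, 0, 0]
    - [0, 6.9, -0.1, 10.9, 0, 0, 0]
    - [0, 6.9, -0.1, 10.9, 0, 0, 0]
    - [0, 7.9, -0.1, 10.9, 0, 0, 0]
    - [0, 7.9, -0.1, 10.9, 0, 0, 0]

```text
clock: 10.95
position: [0.5697, 0.2208, 0.1344]
tool_rot: [3.14, -0.002, 1.468]
force: [0.3, -0.2, 0.1]
grip_width: -0.0
finger_force: 0.0
```

Request:
servo_tool:
  plan:
    - [0, 0.3, 0, 0, 0, 0, 0]
    - [0, 0.6, 0, 0, 0, 0, 0]
    - [0, 0.8, 0, 0, 0, 0, 0]
    - [0, 0.8, 0, 0, 0, 0, 0]

```text
clock: 11.35
position: [0.5701, 0.2271, 0.1331]
tool_rot: [3.141, -0.0, 1.467]
force: [-0.8, -0.2, 0.1]
grip_width: 0.0002
finger_force: 0.0
```

Not touching yet, so I push on in small steps.

Request:
servo_tool:
  plan:
    - [0, 0.1, 0, 0, 0, 0, 0]
    - [0, 0.2, 0, 0, 0, 0, 0]
    - [0, 0.3, 0, 0, 0, 0, 0]
    - [0, 0.3, 0, 0, 0, 0, 0]

```text
clock: 11.75
position: [0.5703, 0.2298, 0.1328]
tool_rot: [-3.142, -0.0, 1.467]
force: [0.1, 0.3, 1.1]
grip_width: 0.0001
finger_force: 0.0
```

Request:
servo_tool:
  plan:
    - [0, 0.1, 0, 0, 0, 0, 0]
    - [0, 0.2, 0, 0, 0, 0, 0]
    - [0, 0.2, 0, 0, 0, 0, 0]

```text
clock: 12.05
position: [0.5705, 0.2318, 0.1328]
tool_rot: [-3.142, 0.0, 1.467]
force: [-0.1, -0.3, 1.3]
grip_width: 0.0002
finger_force: 0.5
```

Request:
servo_tool:
  plan:
    - [0, 0.1, 0, 0, 0, 0, 0]
    - [0, 0.2, 0, 0, 0, 0, 0]
    - [0, 0.2, 0, 0, 0, 0, 0]

```text
clock: 12.35
position: [0.5708, 0.2326, 0.1328]
tool_rot: [-3.141, 0.002, 1.466]
force: [-0.6, -7.0, 3.5]
grip_width: -0.0001
finger_force: 3.9
```

Request:
servo_tool:
  plan:
    - [0, 0.1, 0, 0, 0, 0, 0]
    - [0, 0.1, 0, 0, 0, 0, 0]

```text
clock: 12.55
position: [0.571, 0.2328, 0.1328]
tool_rot: [-3.141, 0.003, 1.465]
force: [-1.4, -11.1, 6.8]
grip_width: -0.0003
finger_force: 5.9
```

11 N against the stop after about 3 mm of travel, so the left stop is reached. Now over the wheel to the other side.

Request:
servo_tool:
  plan:
    - [0, -0.8, 0, 0, 0, 0, 0]
    - [0, -0.8, 0, -3, 0, 0, 0]
    - [0, -0.8, 0, -6, 0, 0, 0]
    - [0, 3.5, 0, -6, 0, 0, 0]
    - [0, 7, 0, -6, 0, 0, 0]
    - [0, 7, 0, -6, 0, 0, 0]
    - [0, 7, 0, -3, 0, 0, 0]
    - [0, 7, 0, 0, 0, 0, 0]
    - [0, 7, 0, 0, 0, 0, 0]

```text
clock: 13.45
position: [0.5765, 0.303, 0.1293]
tool_rot: [-3.137, 0.003, 1.467]
force: [-0.6, -0.3, 0.3]
grip_width: 0.0002
finger_force: 0.0
```

Request:
servo_tool:
  plan:
    - [0, -0.5, 0, 0, 0, 0, 0]
    - [0, -1, 0, 0, 0, 0, 0]
    - [0, -1.4, 0, 0, 0, 0, 0]
    - [0, -1.6, 0, 0, 0, 0, 0]
    - [0, -1.6, 0, 0, 0, 0, 0]

```text
clock: 13.95
position: [0.5768, 0.288, 0.1334]
tool_rot: [3.141, -0.0, 1.466]
force: [0.3, 0.6, -0.3]
grip_width: -0.0002
finger_force: 0.0
```

Request:
servo_tool:
  plan:
    - [0, -0.3, 0, 0, 0, 0, 0]
    - [0, -0.6, 0, 0, 0, 0, 0]
    - [0, -0.8, 0, 0, 0, 0, 0]
    - [0, -1.0, 0, 0, 0, 0, 0]
    - [0, -1.0, 0, 0, 0, 0, 0]

```text
clock: 14.45
position: [0.5755, 0.2782, 0.1328]
tool_rot: [3.142, 0.0, 1.467]
force: [0.9, 0.7, 0.0]
grip_width: -0.0002
finger_force: 0.1
```

Request:
servo_tool:
  plan:
    - [0, -0.1, 0, 0, 0, 0, 0]
    - [0, -0.2, 0, 0, 0, 0, 0]
    - [0, -0.2, 0, 0, 0, 0, 0]

```text
clock: 14.75
position: [0.5752, 0.2765, 0.1328]
tool_rot: [3.142, -0.0, 1.467]
force: [-0.1, 1.4, 0.0]
grip_width: 0.0004
finger_force: 0.6
```

Request:
servo_tool:
  plan:
    - [0, -0.1, 0, 0, 0, 0, 0]
    - [0, -0.2, 0, 0, 0, 0, 0]
    - [0, -0.2, 0, 0, 0, 0, 0]

```text
clock: 15.05
position: [0.575, 0.2758, 0.1331]
tool_rot: [3.141, -0.002, 1.468]
force: [0.2, 7.6, -0.4]
grip_width: -0.0003
finger_force: 4.0
```

Request:
servo_tool:
  plan:
    - [0, -0.1, 0, 0, 0, 0, 0]
    - [0, -0.1, 0, 0, 0, 0, 0]

```text
clock: 15.25
position: [0.5749, 0.2756, 0.1332]
tool_rot: [3.141, -0.003, 1.468]
force: [1.7, 11.6, -2.2]
grip_width: 0.0003
finger_force: 5.7
```

Request:
servo_tool:
  plan:
    - [0, 1.5, 0, 0, 0, 0, 0]
    - [0, 1.5, 0, -4, 0, 0, 0]
    - [0, 1.5, 0, -8, 0, 0, 0]
    - [0, 3, 8, -10, 0, 0, 0]
    - [0, 3, 8, -10, 0, 0, 0]
    - [0, 3, 8, -10, 0, 0, 0]

```text
clock: 15.85
position: [0.6609, 0.2946, 0.233]
tool_rot: [3.14, -0.0, 1.464]
force: [0.7, 0.4, -0.0]
grip_width: -0.0001
finger_force: 0.0
```

```bash
python3 -c "
from h import *
st=bot.observe(); print(st['position'],st['force'])
s,*_=snap('side','side5'); a=cv2.imread('pics/side4.png')
o=np.zeros((600,800,3),np.uint8)
for i,m in enumerate((a,s)): o[:600,i*400:i*400+396]=cv2.resize(m[133:233,275:341],(396,600),interpolation=cv2.INTER_CUBIC)
cv2.imwrite('pics/crop6.png',o)"
```

```text
[0.66094668 0.29462969 0.2329764 ] [ 0.73696249  0.42759293 -0.0049459 ]
```

View pics/crop6.png

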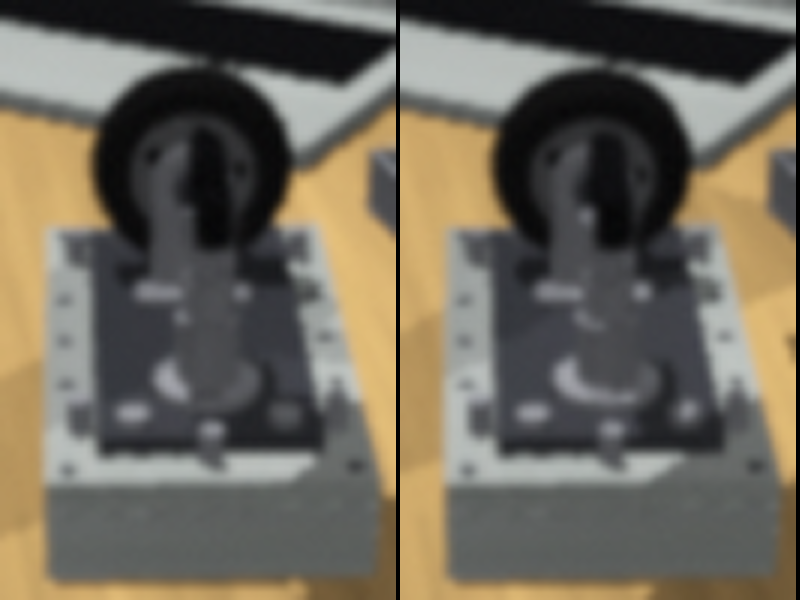

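The before and after crops match: the bolt handle at (205,190) is still across the slot, the unit is seated, and the gripper is clear. I hand in.

```bash
python3 -c "
from h import *
print(bot.job_done())"
```

```text
the job is handed in; nothing more can be done
None
```

The job is handed in after about 16 s of robot time. The T-bolt is locked across the slot and let go. The wheel was rocked to its left stop and then its right stop, at about 11 N each, and the unit is still seated; the hand-in gave no verdict.

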